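# Hang a washed specimen on the free fan dryer and switch it on

### The job

Hang the wire basket with the washed stone in it on the free fan dryer: lift its hooks over the lip of the dryer's rail and lower it until both hooks sit fully home behind the lip, then let go. After that, flip that dryer's toggle switch over to the far side so that it snaps on. Keep the stone in the basket, and leave the other, running dryer with its basket and the things lying about as they are.

Things in the scene. Friction and masses are not known exactly. Their poses are not given: they have to be found in the camera images.
- basket: Wire basket to be hung, standing on the bench between the dryers, a stone in it. Tray 98 (x) by 114 (y) by 51 mm high, 0.28 kg empty. Origin under the tray's middle; z up, +x to its back, where two steel strap hooks rise (each 16 mm wide, 76 mm over both; straps' rear face at x = +51 mm, rear tongues ending at x = +67, bridges' top at z = 112).
- basket_grip (a point): Middle of the basket's black grip bar, 165 mm above the basket's underside and over its middle. The bar is 80 mm long along the basket's x, 14 mm wide (y), 16 mm high; it can be gripped across its width from above. The empty and the loaded basket balance close to below this point. Axes as the basket.
- basket_hook (a point): Lower front edge of the two hook tongues, midway between them: x = +63, z = +96 mm in the basket's frame; axes as the basket. The tongues are 4 mm thick and hang down 13 mm from bridges (underside z = 109 mm) that join them to the straps; 12 mm are free between strap and tongue.
- stone: The washed stone in that basket: an irregular pinkish lump about 51 x 57 x 42 mm, 0.12 to 0.25 kg, loose. Origin in the middle of its underside.
- dryer_free: The free dryer: no basket hangs on it, toggle leaning to its front. Off-white fan housing fixed to the bench, 80 deep, 150 wide, round fan guard in front. Origin on the bench below the rail's middle; +x to its back, y to its left. Grey control box at its right end: y = -75 to -142, x = 0 to 80, top z = 153 mm. In front a drip pan, 140 wide, 18 mm high, reaches x = -111 mm.
- dryer_free_rail (a point): Lip of the free dryer's rail: this point is on its top edge, rear face, mid rail, 165 mm above the bench; axes as the dryer. The lip is 4 mm thick (x = -4 to 0) and stands 16 mm over the rail floor, which runs 34 mm back to a cowl 172 mm above the bench. End cheeks 70 mm to either side, 179 mm above the bench. Bumpers on the housing below also reach x = -4.
- toggle_free (a joint): Toggle of the free dryer, rad: 0 = off, bat leaning 24 degrees to the dryer's front (-x); 0.84 = on, leaning 24 degrees to its back (+x). A spring holds it at either end and it snaps over once pushed past the middle (0.42); about 3 to 4 N at mid bat starts it.
- toggle_free_tip (a point): Tip of that toggle's steel bat, on its axis. The bat is 55 mm long from its pivot, 9 mm thick low down and 13 mm near the tip.
- toggle_free_pivot (a point): Pivot of that toggle, on the free dryer's control box: 36 mm behind the lip's rear face, 110 mm to the right of mid rail, 158 mm above the bench; axes as the dryer. The bat swings in the dryer's x-z plane. The fixed round bush about it, 24 mm wide, ends 6 mm above the pivot.
- dryer_used: The other dryer, the same build, running: a basket hangs on it and its toggle leans to its back. Same frame and sizes as the free one. To be left alone.
- toggle_used (a joint): Toggle of the running dryer, 0.84 = on. To be left on.
- basket_used: The same kind of basket, hanging home on the running dryer with a stone in it; it shows how a basket hangs: bridges resting on the lip, tongue ends 13 mm below the lip's top behind it, underside about 56 mm above the bench, leaning some 5 degrees with its foot on the bumpers. Its grip reaches 0.23 m above the bench. To be left alone.
- stone_used: White stone in the hanging basket, about 52 x 66 x 41 mm. To be left alone.
- dust_brush: Dust brush lying along the bench's front edge, left, 36 x 175 x 11 mm. Bystander.
- cobble: Pale cobble on the bench right of the dryers, 69 x 105 x 68 mm. Bystander.
- streak_plate: Cream streak plate on the bench, 48 x 64 x 8 mm. Bystander.
Not all that is in view belongs to the job. What is shaped like the stone but blue is not meant.

How it is judged:
On the way, in this order (a step that is already met when the one before it is completed fails the run):
1. the basket hangs home on the free dryer's rail, stone in it, and is let go (z of basket_hook in the frame of dryer_free_rail between -0.02 and -0.009 m and x of basket_hook in the frame of dryer_free_rail between -0.003 and 0.02 m and y of basket_hook in the frame of dryer_free_rail between -0.04 and 0.04 m and angle between the y axis of basket and the y axis of dryer_free, either way round below 0.15 rad and angle between basket's own z axis and vertical below 0.2 rad and distance between stone and basket below 0.06 m and contact force between the fingers and basket below 0.3 N), for 0.3 s.
2. the free dryer's toggle is flipped to the far side (value of joint toggle_free above 0.75 rad), for 0.2 s.
At the end, for the whole second after the job is handed in: The basket hangs still on the free dryer: tongues behind the lip, 9 to 20 mm below its top, within 40 mm of mid rail, square within 0.15 rad, tilted under 0.2 rad, stone within 60 mm of the basket's origin; both dryers' toggles are on (over 0.75 rad) (z of basket_hook in the frame of dryer_free_rail between -0.02 and -0.009 m and x of basket_hook in the frame of dryer_free_rail between -0.003 and 0.02 m and y of basket_hook in the frame of dryer_free_rail between -0.04 and 0.04 m and angle between the y axis of basket and the y axis of dryer_free, either way round below 0.15 rad and angle between basket's own z axis and vertical below 0.2 rad and distance between stone and basket below 0.06 m and linear speed of basket below 0.02 m/s and value of joint each of toggle_free, toggle_used above 0.75 rad); the robot touches nothing.
It fails at once if the stone falls out of the basket (distance between stone and basket above 0.09 m).
It fails at once if the running dryer is switched off (value of joint toggle_used below 0.6 rad).
It fails at once if the hanging basket or its stone is disturbed (distance of basket_used from where it was at the start of the episode above 0.025 m or distance of stone_used from where it was at the start of the episode above 0.035 m).
It fails at once if a bystander is moved (distance of any of dust_brush, cobble, streak_plate from where it was at the start of the episode above 0.03 m).
It also fails if it takes over 50 s, if anything falls off the work surface, if the arm or the gripper's body presses on something with over 40 N, if the wrist force passes 120 N, or if a joint passes its speed limit or range.

### The arm

A 6-joint arm with a two-finger parallel gripper is mounted at the origin on a cart in front of the work surface, level with it; the furniture and walls round the work are solid. World frame = base frame: x ahead of the robot, y to its left, z up, the work surface at z = 0. Lengths are in m, angles in rad, forces in N, time in s.
With the tool pointing down it reaches from about 0.3 to 0.85 m from the base axis. Payload 5.4 kg.
Tool frame: the origin (TCP) lies at the very end of the fingers, on their centre line; the grasp point (between the pads) lies 19 mm behind it; x points along the fingers, y is the direction in which the jaws open and shut, and the axes are right-handed (so a half turn about x gives the same grasp; the last joint's range is limited). The gripper opens to 85 mm and grips with 20 to 120 N. Pads are 22 mm wide; open, the fingers measure 114 mm over their backs; the gripper's body (76 mm by 85 mm) begins 54 mm behind the grasp point. The pads swing forward as they close: fully open they stand 13 mm farther back than shut.
Start: joints at [1.131, 0.158, 1.597, -0, 1.386, -0.21], TCP at [0.131, 0.56, 0.231] pointing down, gripper open.
Joint ranges: [-2.91, 2.91], [-0.94, 2.29], [0.18, 2.7], [-1.29, 4.43], [0.17, 2.64], [-3, 3]. Speed limits (rad/s): [2.57, 2.57, 3.14, 3.14, 3.14, 3.14].

### API

Orientations are given as a unit quaternion [w, x, y, z].
In Python, from bench import r, viewer gives the robot as it stands.
- The arm moves only by the tool apply_moves, never from a script. Its argument "series" is a list of rows, each a list of 2 entries, a list of its own where there are three numbers: the shift along the tool's x, y, z normalised to -1 to 1, where 1 is 600 mm, then the turn, a rotation vector about the tool's x, y, z normalised to -1 to 1, where 1 is 45 degrees. A call has 1 to 8 rows; each row is the pose to reach, as a shift and turn from the pose commanded when the call began, along the tool's axes at that moment; what a row does not reach only later rows make up. A row lasts 1/10 s, in which the tool goes at most 50 mm and 8.59 degrees, less where a joint would pass 70% of its speed; a pose out of reach is approached as far as the arm can. A call with a number of a shift or a turn outside -1 to 1 is refused whole. A call with a gripper value outside its range is refused whole. "claw" is the finger opening in mm, from 0 to 85.4, set as the call begins (left out, the last holds). The fingers move at their own pace and stop on an object; "grip_force" is the grip in N (left out, the last holds). Time passes only in rows, so rows that repeat a pose let the fingers close. It gives the time, the measured TCP pose, the force and the opening at its end, in the units of the state.
- r.get_state(): the state, without advancing time (a new reading comes with each control period).
- viewer.read_camera(name): name is "side" or "top" or "wrist"; returns (picture, depth): 480x640x3 uint8, red, green, blue; 480x640 float32, m along the optical axis (not along the pixel's ray), 0 where there is no reading.
- viewer.calibration(name): a dict with "mtx" (3x3 intrinsics, pixels), "eye" and "orientation" of the camera in the world. Camera axes: x right, y down, z forward; pixel columns grow to the right and rows downward; lengths in m; the calibration is good to about 2 mm. A picture is of the moment at which its call begins: read the wrist's pose just before it. calibration takes no time and is no camera call; for the wrist camera it gives the pose at the moment of the call.
- r.sign_off(): hands the job in, once; it reports no verdict.
The state is a dict: "t": time; "joint_positions": joint angles; "qvel": joint speeds; "effort": joint torques, N m; "tool_pos": TCP position; "tool_rot": TCP orientation; "force": force on the tool from outside, world axes, zero at the start; "ft_torque": the same for the moment, N m; "grip_width": finger opening in m.
Only numpy, scipy, OpenCV 4.12 (cv2) and the standard library are available. Lean on these libraries where they do the work, as an engineer would, in place of code of your own. Each camera call takes 0.05 s, during which the arm holds its last target. There are 200 camera calls.

## Working session

There is one attempt and no reset: what is moved stays moved. The work goes in short steps, Python scripts to look and compute and a tool call to move; the robot and the scene stay as the last step left them, time stands still between calls to the robot, and variables do not carry over. Pictures are saved under pics/ and viewed, about 8 in all and at most 12, crops included, and the job is handed in when it is done.

Besides the shell and the picture viewer there is one more tool, called after "Call:" by a JSON object that holds its "method" and its "body", one argument or row to a line. apply_moves: Moves the arm, as the interface text tells. Scaled input: -1 to 1 covers 600 mm each way for a shift and 45 degrees each way for a turn. Its arguments: {"type":"object","properties":{"series":{"type":"array"},"claw":{"type":"number"},"grip_force":{"type":"number"}},"required":["series"]}

```bash
mkdir -p pics; ls; cat > h.py <<'E'
import numpy as np, cv2
from bench import r, viewer
from scipy.spatial.transform import Rotation as R
def rot(q): return R.from_quat([q[1],q[2],q[3],q[0]]).as_matrix()
def camR(c):
    o=np.array(c["orientation"]); return o if o.shape==(3,3) else rot(o)
def grab(n,f=None):
    c=viewer.calibration(n); im,d=viewer.read_camera(n)
    if f: cv2.imwrite(f"pics/{f}.png",im[:,:,::-1])
    K=np.array(c["mtx"]); v,u=np.mgrid[:480,:640]
    P=np.stack([(u-K[0,2])/K[0,0]*d,(v-K[1,2])/K[1,1]*d,d],-1)@camR(c).T+np.array(c["eye"])
    P[d==0]=np.nan
    np.savez(f"{n}.npz",im=im,P=P,d=d); return im,d,P,c
E
python3 - <<'E'
from h import *
print(r.get_state())
for n in ("top","side"):
    im,d,P,c=grab(n,n); print(n,c,(d==0).mean())
E
```

```text
pics
{'t': 0.0, 'joint_positions': array([ 1.13088246e+00,  1.59056469e-01,  1.59822992e+00,  2.65756438e-05,
        1.38621218e+00, -2.10105791e-01]), 'qvel': array([ 0.00024222, -0.00059117, -0.00046673,  0.00078104,  0.00067107,
        0.00119369]), 'effort': array([-7.94562709e-07, -3.96006310e+01, -3.31423438e+01, -1.49025491e-04,
        8.41416389e-03, -3.36496761e-06]), 'tool_pos': array([0.13073398, 0.55932397, 0.23031389]), 'tool_rot': array([ 0.70221953,  0.08043682,  0.70266738, -0.08170806]), 'force': array([-0.76513872,  0.12372211,  0.85486364]), 'ft_torque': array([-0.01652114,  0.00531114,  0.01265266]), 'grip_width': 0.08537537711536858}
top {'mtx': array([[499.5490465 ,   0.        , 324.24299382],
       [  0.        , 499.5490465 , 250.1303505 ],
       [  0.        ,   0.        ,   1.        ]]), 'eye': array([ 0.34075433, -0.04512678,  1.33633783]), 'orientation': array([ 0.03048084, -0.70363966,  0.70876109, -0.04024766])} 0.0040462239583333335
side {'mtx': array([[499.17588184,   0.        , 327.32477126],
       [  0.        , 499.17588184, 241.99282482],
       [  0.        ,   0.        ,   1.        ]]), 'eye': array([ 0.14026608, -0.88756067,  0.77892577]), 'orientation': array([-0.44895708,  0.8740008 , -0.16990473,  0.07544881])} 0.00408203125
```

View pics/top.png

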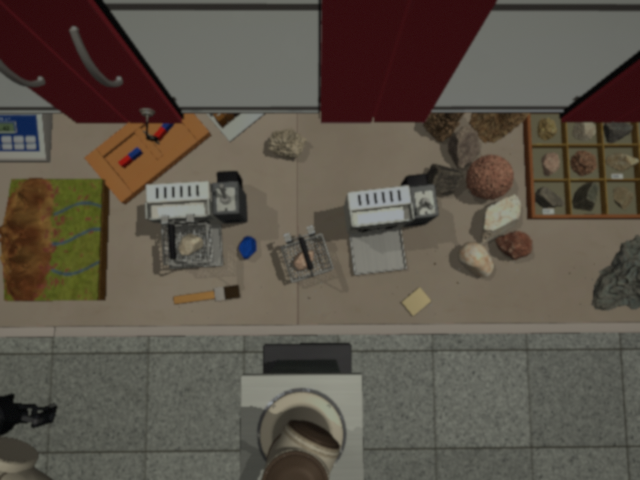

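View pics/side.png

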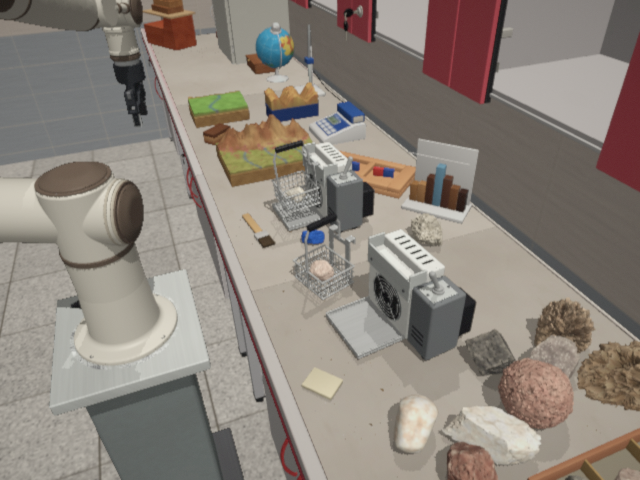

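The top view shows the free dryer at about (390,210) with its toggle near (425,205). The basket to hang is at (303,258), with its grip bar at (306,256), and the hanging basket is at (188,240). Next I measure these from depth.

```bash
python3 - <<'E'
from h import *
for n,boxes in (("top",dict(grip=(290,225,325,285),dry=(335,175,445,280)) ),):
    D=np.load(n+".npz");im,P=D["im"],D["P"]
    def sub(b): u0,v0,u1,v1=b; return im[v0:v1,u0:u1].astype(int),P[v0:v1,u0:u1]
    i,p=sub(boxes["grip"])
    m=(p[...,2]>.14)&(p[...,2]<.2)
    q=p[m]; print("grip",len(q),q.mean(0)); 
    if len(q):
        dark=i[m].max(1)<60; g=q[dark]; print(len(g),g.mean(0),np.median(g[:,2]))
        rect=cv2.minAreaRect((g[:,:2]*1000).astype(np.float32)); print(rect, cv2.boxPoints(rect))
    m=(p[...,2]>.085)&(p[...,2]<.14)&(i.max(-1)>60); print("hooks?",np.round(p[m],3)[:30])
    i,p=sub(boxes["dry"])
    for lo,hi in ((.012,.03),(.14,.16),(.16,.19),(.19,.3)):
        m=(p[...,2]>lo)&(p[...,2]<hi); q=p[m]
        if len(q)>5:
            rect=cv2.minAreaRect((q[:,:2]*1000).astype(np.float32)); print(lo,hi,len(q),np.median(q[:,2]),rect); print(cv2.boxPoints(rect).round())
# height map print of row through dryer
    for u in (360,380,400):
        print(u,[(v,*np.round(P[v,u],3)) for v in range(184,280,2)][:30])
    print("cupboard z min", np.nanmin(P[:110,:,2]), P[100,400],P[105,250])
I=cv2.resize(D["im"][170:290,270:450],None,fx=4.4,fy=4.4,interpolation=cv2.INTER_CUBIC)
cv2.imwrite("pics/c1.png",I[:,:,::-1])
E
```

```text
grip 218 [ 0.44966808 -0.01819578  0.16951116]
171 [ 0.45220917 -0.01726713  0.17146342] 0.1716743675924075
((452.8984680175781, -17.31291389465332), (82.5250244140625, 13.439070701599121), 17.440059661865234) [[411.51886   -23.26897  ]
 [415.54663   -36.09026  ]
 [494.27808   -11.356857 ]
 [490.2503      1.4644318]]
hooks? [[ 0.525 -0.028  0.106]
 [ 0.524 -0.03   0.114]
 [ 0.524 -0.033  0.11 ]
 [ 0.522 -0.02   0.109]
 [ 0.521 -0.023  0.112]
 [ 0.521 -0.025  0.114]
 [ 0.521 -0.028  0.112]
 [ 0.521 -0.03   0.112]
 [ 0.521 -0.033  0.114]
 [ 0.521 -0.035  0.112]
 [ 0.519 -0.02   0.112]
 [ 0.519 -0.023  0.112]
 [ 0.519 -0.025  0.113]
 [ 0.519 -0.028  0.111]
 [ 0.519 -0.03   0.111]
 [ 0.519 -0.033  0.113]
 [ 0.519 -0.035  0.112]
 [ 0.516 -0.02   0.114]
 [ 0.517 -0.023  0.109]
 [ 0.517 -0.025  0.108]
 [ 0.517 -0.028  0.111]
 [ 0.516 -0.03   0.114]
 [ 0.517 -0.033  0.108]
 [ 0.516 -0.035  0.114]
 [ 0.514 -0.023  0.113]
 [ 0.514 -0.025  0.109]
 [ 0.515 -0.028  0.106]
 [ 0.514 -0.03   0.112]
 [ 0.514 -0.033  0.113]
 [ 0.514 -0.035  0.11 ]]
0.012 0.03 576 0.01445271710549112 ((528.586791992187
[... 5964 characters left out ...]
(0.118)), (226, np.float64(0.532), np.float64(-0.262), np.float64(0.046)), (228, np.float64(0.532), np.float64(-0.268), np.float64(0.013)), (230, np.float64(0.526), np.float64(-0.267), np.float64(0.014)), (232, np.float64(0.521), np.float64(-0.267), np.float64(0.014)), (234, np.float64(0.516), np.float64(-0.267), np.float64(0.011)), (236, np.float64(0.511), np.float64(-0.268), np.float64(0.008)), (238, np.float64(0.505), np.float64(-0.267), np.float64(0.013)), (240, np.float64(0.5), np.float64(-0.268), np.float64(0.004)), (242, np.float64(0.494), np.float64(-0.267), np.float64(0.011))]
cupboard z min 0.48703348954866266 [ 0.65474925 -0.17758574  0.57609364] [0.67766424 0.06934905 0.50041506]
```

View pics/c1.png

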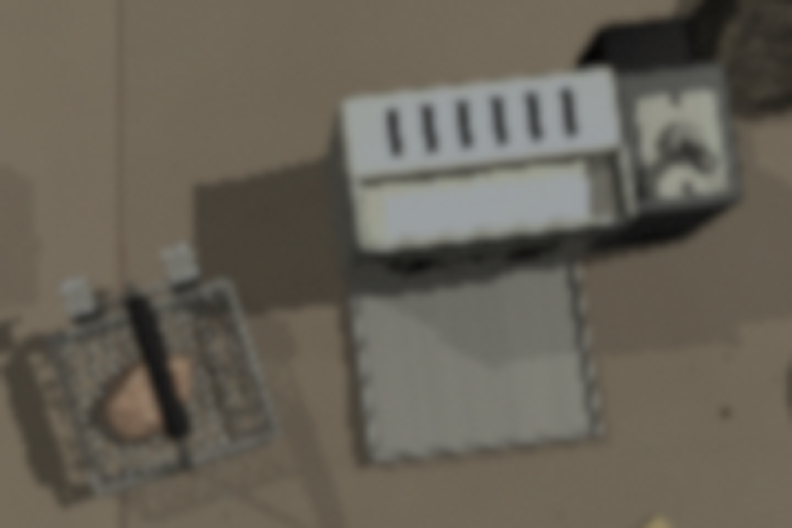

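```bash
cat >> h.py <<'E'
def plan(pos,yaw,T=None,tilt=None):
    """rows units to reach tool-down pose, jaw y-axis along yaw+90deg (or the half turn)"""
    s=r.get_state(); p=np.array(s["tool_pos"]); A=rot(s["tool_rot"])
    if T is None: T=(p,A)
    p,A=T; best=None
    for k in (0,180):
        a=np.radians(yaw+k); x=np.array([0,0,-1.]); y=np.array([-np.sin(a),np.cos(a),0])
        B=np.stack([x,y,np.cross(x,y)],1)
        w=R.from_matrix(A.T@B).as_rotvec()
        if best is None or np.linalg.norm(w)<np.linalg.norm(best): best=w
    sh=A.T@(np.array(pos)-p)
    print("shift",np.round(sh/.6,4),"turn",np.round(np.degrees(best)/45,4),"mm",np.round(sh*1000,1),"deg",np.degrees(best).round(1))
E
python3 - <<'E'
from h import *
s=r.get_state(); print(rot(s["tool_rot"]).round(3))
plan((.13,.56,.32),0); plan((.30,.25,.32),17.4);plan((.44,-.02,.30),17.4)
D=np.load("top.npz");P=D["P"];p=P[175:290,340:418].reshape(-1,3);p=p[~np.isnan(p[:,0])]
q=p[(p[:,2]>.163)&(p[:,2]<.18)]
# cowl back edge and front lip edge, binned in y
bk=[];fr=[];cf=[]
for y in np.arange(-.255,-.135,.006):
    b=q[abs(q[:,1]-y)<.003]
    if len(b): bk.append((y,b[:,0].max()))
    b2=p[(abs(p[:,1]-y)<.003)&(p[:,2]>.14)&(p[:,2]<.172)]; fr.append((y,b2[:,0].min()))
    c=b[b[:,0]>.54]; 
    if len(c): cf.append((y,c[:,0].min()))
for n,e in (("back",bk),("front",fr),("cowlfront",cf)):
    e=np.array(e); k=np.polyfit(e[:,0],e[:,1],1); print(n,"yaw",-np.degrees(np.arctan(k[0])),"x@-.195",np.polyval(k,-.195),(e[:,1]-np.polyval(k,e[:,0])).std())
E
```

```text
[[-0.001  0.228  0.974]
 [-0.002  0.974 -0.228]
 [-1.    -0.002 -0.   ]]
shift [-0.1494  0.0005 -0.0015] turn [-0.2926 -0.0007  0.0021] mm [-89.6   0.3  -0.9] deg [-13.2  -0.    0.1]
shift [-0.1487 -0.4381  0.3921] turn [-0.6793 -0.001   0.002 ] mm [ -89.2 -262.8  235.2] deg [-30.6  -0.    0.1]
shift [-0.1148 -0.823   0.7218] turn [-0.6793 -0.001   0.002 ] mm [ -68.9 -493.8  433.1] deg [-30.6  -0.    0.1]
back yaw 6.319154864328328 x@-.195 0.6036935455288711 0.0008927534313512982
front yaw 6.373098067846752 x@-.195 0.5200771979566265 0.00021906569143100845
cowlfront yaw 6.428215584102725 x@-.195 0.5586115695940341 0.0004194989851969165
```

Call:
{"method": "apply_moves", "body": {
  "series": [
    [[-0.15, 0, 0], [0, 0, 0]],
    [[-0.15, 0, 0], [0, 0, 0]],
    [[-0.15, -0.438, 0.392], [-0.68, 0, 0]],
    [[-0.15, -0.438, 0.392], [-0.68, 0, 0]],
    [[-0.15, -0.438, 0.392], [-0.68, 0, 0]],
    [[-0.15, -0.438, 0.392], [-0.68, 0, 0]],
    [[-0.15, -0.438, 0.392], [-0.68, 0, 0]],
    [[-0.15, -0.438, 0.392], [-0.68, 0, 0]]
  ],
  "claw": 60
}}

```text
t: 0.9
tool_pos: [0.2706, 0.3034, 0.321]
tool_rot: [0.699, -0.108, 0.699, 0.107]
force: [1.1, -0.7, 0.6]
grip_width: 0.0602
```

```bash
python3 - <<'E'
from h import *
s=r.get_state();print(s["tool_pos"],s["t"]); plan((.44,-.02,.29),17.4)
E
```

```text
[0.27057559 0.30336545 0.32096783] 0.9
shift [ 0.0517 -0.5989  0.1074] turn [ 0.0019 -0.0002  0.0002] mm [  31.  -359.3   64.4] deg [ 0.1 -0.   0. ]
```

Call:
{"method": "apply_moves", "body": {
  "series": [
    [[0.05, -0.6, 0.105], [0, 0, 0]],
    [[0.05, -0.6, 0.105], [0, 0, 0]],
    [[0.05, -0.6, 0.105], [0, 0, 0]],
    [[0.05, -0.6, 0.105], [0, 0, 0]],
    [[0.05, -0.6, 0.105], [0, 0, 0]],
    [[0.05, -0.6, 0.105], [0, 0, 0]],
    [[0.05, -0.6, 0.105], [0, 0, 0]],
    [[0.05, -0.6, 0.105], [0, 0, 0]]
  ]
}}

```text
t: 1.7
tool_pos: [0.4389, -0.023, 0.2903]
tool_rot: [0.699, -0.106, 0.7, 0.106]
force: [-0.7, 1.4, -1.2]
grip_width: 0.0603
```

Call:
{"method": "apply_moves", "body": {
  "series": [
    [[0, 0, 0], [0, 0, 0]],
    [[0, 0, 0], [0, 0, 0]]
  ]
}}

```text
t: 1.9
tool_pos: [0.4379, -0.0186, 0.2911]
tool_rot: [0.699, -0.107, 0.699, 0.108]
force: [0.5, 0.4, -0.2]
grip_width: 0.0601
```

```bash
python3 - <<'E'
from h import *
s=r.get_state();print(s["tool_pos"],s["t"],s["force"])
im,d,P,c=grab("wrist","w1"); print(c["eye"])
u,v=np.where(np.ones((1,1)))
m=(P[...,2]>.15)&(P[...,2]<.185)&(im.max(-1)<70)&(np.hypot(P[...,0]-.453,P[...,1]+.017)<.06)
g=P[m]; print(len(g))
if len(g)>20:
    print(g.mean(0),cv2.minAreaRect((g[:,:2]*1000).astype(np.float32)),np.median(g[:,2]))
E
```

```text
[ 0.43790804 -0.01863535  0.29113247] 1.9 [ 0.54766608  0.43881376 -0.21568025]
[ 0.36164464 -0.041863    0.43364133]
1782
[ 0.44916557 -0.01660776  0.17231386] ((451.4960632324219, -16.442201614379883), (77.5803451538086, 13.223623275756836), 17.601770401000977) 0.17247146446875844
```

View pics/w1.png

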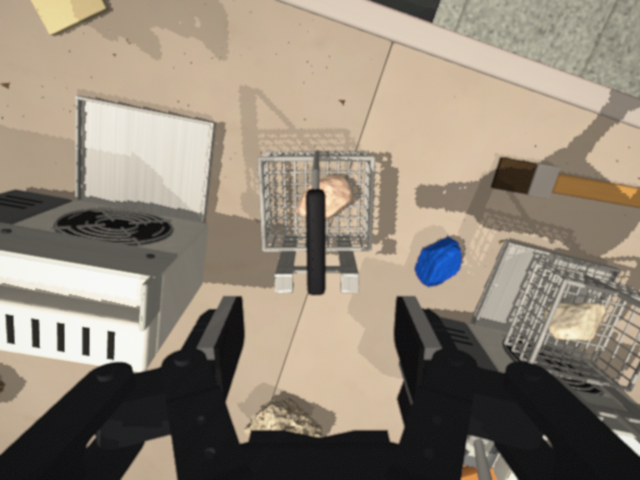

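The wrist view shows the grip bar centred between the open fingers, from (317,190) to (317,293). The stone is in the tray near (328,197), and the free dryer is at the left. Wrist and top views agree on the bar: (0.4515, -0.0165), yaw 17.5°.

```bash
python3 - <<'E'
from h import *
plan((.452,-.0165,.147),17.5)
E
```

```text
shift [ 0.2406 -0.0045  0.0233] turn [ 0.     -0.0001 -0.0009] mm [144.4  -2.7  14. ] deg [ 0. -0. -0.]
```

Call:
{"method": "apply_moves", "body": {
  "series": [
    [[0.06, -0.004, 0.023], [0, 0, 0]],
    [[0.12, -0.004, 0.023], [0, 0, 0]],
    [[0.18, -0.004, 0.023], [0, 0, 0]],
    [[0.215, -0.004, 0.023], [0, 0, 0]],
    [[0.24, -0.004, 0.023], [0, 0, 0]],
    [[0.24, -0.004, 0.023], [0, 0, 0]],
    [[0.24, -0.004, 0.023], [0, 0, 0]]
  ],
  "claw": 40
}}

```text
t: 2.65
tool_pos: [0.4523, -0.0166, 0.1481]
tool_rot: [0.699, -0.108, 0.699, 0.108]
force: [0.2, -0.4, -0.3]
grip_width: 0.0399
```

Call:
{"method": "apply_moves", "body": {
  "series": [
    [[0, 0, 0], [0, 0, 0]],
    [[0, 0, 0], [0, 0, 0]],
    [[0, 0, 0], [0, 0, 0]],
    [[0, 0, 0], [0, 0, 0]],
    [[0, 0, 0], [0, 0, 0]],
    [[0, 0, 0], [0, 0, 0]]
  ],
  "claw": 0,
  "grip_force": 50
}}

```text
t: 3.25
tool_pos: [0.4531, -0.0173, 0.1488]
tool_rot: [0.7, -0.107, 0.698, 0.107]
force: [-0.8, 3.7, 6.1]
grip_width: 0.0135
```

Call:
{"method": "apply_moves", "body": {
  "series": [
    [[-0.03, 0, 0], [0, 0, 0]],
    [[-0.08, 0, 0], [0, 0, 0]],
    [[-0.13, 0, 0], [0, 0, 0]],
    [[-0.18, 0, 0], [0, 0, 0]],
    [[-0.18, 0, 0], [0, 0, 0]],
    [[-0.18, 0, 0], [0, 0, 0]]
  ]
}}

```text
t: 3.85
tool_pos: [0.4517, -0.0176, 0.2541]
tool_rot: [0.699, -0.107, 0.699, 0.107]
force: [-1.5, 0.3, -5.3]
grip_width: 0.0131
```

```bash
python3 - <<'E'
from h import *
print(r.get_state()["force"])
D=np.load("top.npz");P=D["P"];im=D["im"]
a=np.radians(6.35); ex=np.array([np.cos(a),np.sin(a)]); ey=np.array([-np.sin(a),np.cos(a)])
p=P[175:290,335:445].reshape(-1,3);c=im[175:290,335:445].reshape(-1,3).astype(int)
o=np.array([.5243,-.195]); X=(p[:,:2]-o)@ex; Y=(p[:,:2]-o)@ey; Z=p[:,2]
def ext(n,m): print(n,m.sum(),"Y",np.round(np.percentile(Y[m],[0,1,50,99,100]),4),"X",np.round(np.percentile(X[m],[0,1,99,100]),4))
ext("cowl",(Z>.163)&(Z<.18)&(X>.045)&(X<.07)&(c.min(1)>100))
ext("pan",(Z>.004)&(Z<.03)&(X<-.05)&(X>-.10))
ext("all148",(Z>.14)&(Z<.18)&(X>.01)&(X<.07))
ext("tip",(Z>.19))
for x in (.05,.06): 
  m=(abs(X-x)<.003)&(Z>.14); i=np.argsort(Y[m]); print(np.c_[Y[m],Z[m],c[m].sum(1)][i][::2].round(3).tolist())
E
```

```text
[-1.45616049  0.28602854 -5.31607881]
cowl 529 Y [-0.0792 -0.0769 -0.0032  0.0689  0.0703] X [0.0451 0.0451 0.0698 0.07  ]
pan 1009 Y [-0.1853 -0.1574 -0.0057  0.0943  0.1125] X [-0.0999 -0.0995 -0.0507 -0.0501]
all148 2236 Y [-0.1459 -0.1424 -0.031   0.0703  0.0709] X [0.0101 0.0105 0.0693 0.07  ]
tip 31 Y [-0.1202 -0.1196 -0.1124 -0.1081 -0.1081] X [0.0109 0.011  0.0245 0.0249]
[[-0.146, 0.147, 205.0], [-0.143, 0.15, 231.0], [-0.142, 0.153, 244.0], [-0.14, 0.15, 278.0], [-0.138, 0.15, 313.0], [-0.136, 0.154, 338.0], [-0.135, 0.153, 390.0], [-0.132, 0.152, 441.0], [-0.13, 0.152, 451.0], [-0.128, 0.152, 448.0], [-0.126, 0.151, 444.0], [-0.123, 0.159, 436.0], [-0.122, 0.155, 426.0], [-0.12, 0.154, 414.0], [-0.118, 0.15, 403.0], [-0.115, 0.155, 426.0], [-0.112, 0.155, 394.0], [-0.11, 0.153, 394.0], [-0.107, 0.153, 368.0], [-0.107, 0.155, 415.0], [-0.105, 0.155, 404.0], [-0.103, 0.15, 404.0], [-0.101, 0.149, 438.0], [-0.1, 0.152, 426.0], [-0.098, 0.153, 427.0], [-0.096, 0.151, 421.0], [-0.093, 0.153, 386.0], [-0.092, 0.159, 358.0], [-0.091, 0.155, 319.0], [-0.089, 0.151, 249.0], [-0.087
[... 3815 characters left out ...]
], [0.018, 0.176, 465.0], [0.02, 0.17, 420.0], [0.022, 0.175, 311.0], [0.024, 0.17, 217.0], [0.026, 0.171, 274.0], [0.027, 0.172, 287.0], [0.029, 0.169, 402.0], [0.031, 0.17, 457.0], [0.032, 0.171, 458.0], [0.034, 0.173, 470.0], [0.037, 0.175, 467.0], [0.039, 0.172, 419.0], [0.041, 0.173, 317.0], [0.041, 0.172, 310.0], [0.043, 0.17, 220.0], [0.045, 0.17, 274.0], [0.046, 0.173, 309.0], [0.048, 0.17, 392.0], [0.051, 0.17, 455.0], [0.053, 0.17, 470.0], [0.053, 0.173, 470.0], [0.056, 0.17, 470.0], [0.058, 0.17, 473.0], [0.06, 0.172, 469.0], [0.061, 0.171, 471.0], [0.063, 0.172, 470.0], [0.065, 0.171, 464.0], [0.065, 0.173, 459.0], [0.068, 0.176, 439.0], [0.07, 0.172, 356.0], [0.07, 0.14, 237.0]]
```

```bash
python3 - <<'E'
from h import *
plan((.462,-.206,.254),6.35)
E
```

```text
shift [ 1.000e-04 -3.047e-01 -7.770e-02] turn [ 0.2461 -0.0015 -0.0004] mm [ 1.000e-01 -1.828e+02 -4.660e+01] deg [11.1 -0.1 -0. ]
```

Call:
{"method": "apply_moves", "body": {
  "series": [
    [[0, -0.03, -0.008], [0.03, 0, 0]],
    [[0, -0.09, -0.024], [0.08, 0, 0]],
    [[0, -0.15, -0.04], [0.13, 0, 0]],
    [[0, -0.21, -0.055], [0.18, 0, 0]],
    [[0, -0.26, -0.067], [0.22, 0, 0]],
    [[0, -0.295, -0.075], [0.24, 0, 0]],
    [[0, -0.305, -0.078], [0.246, 0, 0]],
    [[0, -0.305, -0.078], [0.246, 0, 0]]
  ]
}}

```text
t: 4.65
tool_pos: [0.4613, -0.2058, 0.253]
tool_rot: [0.705, -0.038, 0.707, 0.04]
force: [1.1, 1.1, -5.7]
grip_width: 0.0129
```

Call:
{"method": "apply_moves", "body": {
  "series": [
    [[0, 0, 0], [0, 0, 0]],
    [[0, 0, 0], [0, 0, 0]],
    [[0, 0, 0], [0, 0, 0]]
  ]
}}

```text
t: 4.95
tool_pos: [0.4624, -0.2052, 0.2553]
tool_rot: [0.706, -0.04, 0.706, 0.04]
force: [-0.4, 0.2, -5.6]
grip_width: 0.0132
```

```bash
python3 - <<'E'
from h import *
s=r.get_state();print(s["tool_pos"],s["t"],s["force"])
im,d,P,c=grab("wrist","w2"); print(c["eye"]); plan((.462,-.206,.254),6.35)
E
```

```text
[ 0.46244177 -0.20521412  0.25528821] 4.95 [-0.4318636   0.19840551 -5.57490157]
[ 0.38289693 -0.21342737  0.39775795]
shift [ 0.0024 -0.0009 -0.0009] turn [0.0019 0.0002 0.    ] mm [ 1.4 -0.6 -0.6] deg [0.1 0.  0. ]
```

View pics/w2.png

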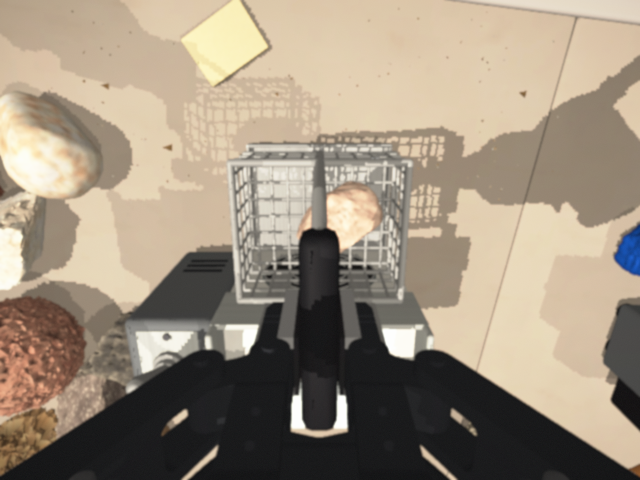

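```bash
python3 - <<'E'
from h import *
a,_,_,_=grab("top"); b,_,_,_=grab("side")
A=cv2.resize(a[180:280,330:450],(480,400),interpolation=cv2.INTER_CUBIC)
B=cv2.resize(b[190:350,310:470],(400,400),interpolation=cv2.INTER_CUBIC)
cv2.imwrite("pics/ts1.png",np.hstack([A[:,:400],B])[:,:,::-1])
E
```

```text
(no output)
```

View pics/ts1.png

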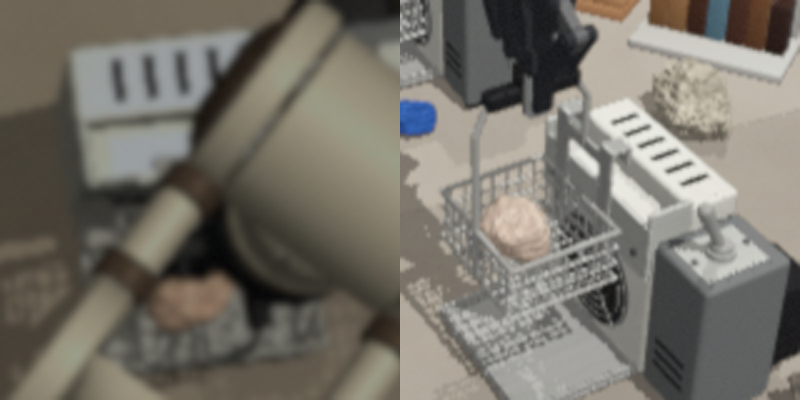

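The side crop shows the basket level with the stone in it. Both hooks are above the rail, at about (560,110) and (610,150), and the toggle leans forward. I'll take the hook-to-lip offset from that one view's depth.

```bash
python3 - <<'E'
from h import *
a=np.radians(6.35); ex=np.array([np.cos(a),np.sin(a)]); ey=np.array([-np.sin(a),np.cos(a)]); o=np.array([.5247,-.199])
for n in("side","top"):
    D=np.load(n+".npz");P=D["P"].reshape(-1,3);c=D["im"].reshape(-1,3).astype(int)
    X=(P[:,:2]-o)@ex;Y=(P[:,:2]-o)@ey;Z=P[:,2]
    print(n)
    m=(abs(X)<.06)&(abs(Y)<.05)&(Z>.205)&(Z<.23)&(c.max(1)>70); print("hook pts",m.sum())
    for s in (-1,1):
        k=m&(Y*s>0)
        if k.sum()>3: print(s,k.sum(),"X",np.percentile(X[k],[0,5,50,95,100]).round(4),"Y",np.percentile(Y[k],[0,5,50,95,100]).round(4),"Z",np.percentile(Z[k],[0,50,95,100]).round(4))
    for lo,hi in ((-.065,-.045),(-.02,.02),(.045,.065)):
        k=(Y>lo)&(Y<hi)&(Z>.155)&(Z<.172)&(abs(X)<.02)
        if k.sum()>3: print("lip",lo,k.sum(),np.percentile(X[k],[0,5,50,95,100]).round(4),np.percentile(Z[k],[50,95,100]).round(4))
    k=(X>.045)&(X<.07)&(abs(Y)<.09)&(Z>.163)&(Z<.18); print("cowl Y",np.percentile(Y[k],[0,1,99,100]).round(4))
    k=(X>.033)&(X<.09)&(abs(Y)<.06)&(Z>.166)&(Z<.18); print("cowl X",np.percentile(X[k],[0,1,99,100]).round(4),np.median(Z[k]))
E
```

```text
side
hook pts 278
-1 165 X [-0.015  -0.0142 -0.0113  0.0045  0.0061] Y [-0.0396 -0.038  -0.0288 -0.0023 -0.0007] Z [0.205  0.2167 0.2235 0.2298]
1 113 X [-0.0145 -0.014  -0.0116  0.0028  0.0052] Y [0.0002 0.0033 0.0255 0.0367 0.0388] Z [0.205  0.2163 0.2217 0.2225]
lip -0.065 65 [-0.02   -0.0175  0.0001  0.0027  0.0036] [0.1603 0.1667 0.168 ]
lip -0.02 86 [-0.0176 -0.0172 -0.0118  0.0024  0.0044] [0.1603 0.1667 0.1676]
lip 0.045 21 [-0.0185 -0.0178 -0.0144  0.0012  0.0022] [0.1605 0.1675 0.1678]
cowl Y [-0.0755 -0.0744  0.0717  0.0737]
cowl X [0.0357 0.0372 0.0824 0.0838] 0.17341259377892726
top
hook pts 26
1 26 X [-0.017  -0.0088 -0.0009  0.0019  0.0022] Y [0.0221 0.0228 0.0331 0.0377 0.0378] Z [0.2105 0.2166 0.2213 0.2218]
lip 0.045 27 [-0.0195 -0.019  -0.0029 -0.0001  0.0155] [0.1616 0.166  0.1674]
cowl Y [-0.0745 -0.0624  0.0739  0.0747]
cowl X [0.0336 0.0346 0.079  0.0804] 0.17126294558255295
```

Call:
{"method": "apply_moves", "body": {
  "series": [
    [[0, 0, 0.004], [0, 0, 0]],
    [[0, 0, 0.0075], [0, 0, 0]],
    [[0.02, 0, 0.0075], [0, 0, 0]],
    [[0.04, 0, 0.0075], [0, 0, 0]],
    [[0.05, 0, 0.0075], [0, 0, 0]],
    [[0.055, 0, 0.0075], [0, 0, 0]],
    [[0.055, 0, 0.0075], [0, 0, 0]],
    [[0.055, 0, 0.0075], [0, 0, 0]]
  ]
}}

```text
t: 5.9
tool_pos: [0.467, -0.2059, 0.2227]
tool_rot: [0.706, -0.039, 0.706, 0.039]
force: [0.3, -0.0, -5.7]
grip_width: 0.0129
```

```bash
python3 - <<'E'
from h import *
a=np.radians(6.35); ex=np.array([np.cos(a),np.sin(a)]); ey=np.array([-np.sin(a),np.cos(a)]); o=np.array([.5247,-.199])
s=r.get_state(); print(s["tool_pos"],(s["tool_pos"][:2]-o)@ex,s["force"])
im,_,P,_=grab("side"); P=P.reshape(-1,3);c=im.reshape(-1,3).astype(int)
X=(P[:,:2]-o)@ex;Y=(P[:,:2]-o)@ey;Z=P[:,2]
for lo,hi in ((-.038,-.024),(-.02,.02),(.024,.038)):
    k=(Y>lo)&(Y<hi)&(Z>.162)&(Z<.19)&(abs(X)<.025); print(lo,k.sum(),np.percentile(X[k],[0,5,50,95,100]).round(4),np.percentile(Z[k],[5,50,95,100]).round(4))
B=cv2.resize(im[210:310,350:450],(600,600),interpolation=cv2.INTER_CUBIC); cv2.imwrite("pics/s2.png",B[:,:,::-1])
E
```

```text
[ 0.46703418 -0.20588315  0.22267009] -0.05807331957289696 [ 0.33139374 -0.042034   -5.7256532 ]
-0.038 117 [-0.0102 -0.0092 -0.0035  0.0087  0.0107] [0.1642 0.1817 0.1883 0.1894]
-0.02 82 [-0.011  -0.01   -0.0082 -0.0063 -0.0049] [0.1681 0.1767 0.1859 0.1895]
0.024 73 [-0.0097 -0.0093 -0.0059  0.0085  0.0111] [0.1655 0.1847 0.1887 0.1891]
```

View pics/s2.png

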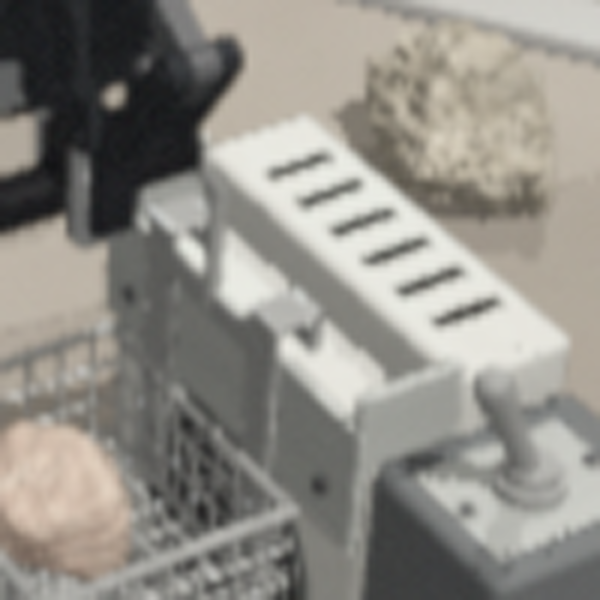

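The crop shows both hooks straddling the lip line at about (185,200) and (285,310), and the toggle still leaning forward. The offset is centred at about -59 mm with roughly 4 mm of clearance each way, so I lower.

Call:
{"method": "apply_moves", "body": {
  "series": [
    [[0.008, 0, 0], [0, 0, 0]],
    [[0.016, 0, 0], [0, 0, 0]],
    [[0.023, 0, 0], [0, 0, 0]],
    [[0.027, 0, 0], [0, 0, 0]],
    [[0.027, 0, 0], [0, 0, 0]]
  ]
}}

```text
t: 6.45
tool_pos: [0.4666, -0.2055, 0.2055]
tool_rot: [0.706, -0.039, 0.706, 0.04]
force: [0.0, -0.0, -4.7]
grip_width: 0.0127
```

Call:
{"method": "apply_moves", "body": {
  "series": [
    [[0.003, 0, 0], [0, 0, 0]],
    [[0.006, 0, 0], [0, 0, 0]],
    [[0.006, 0, 0], [0, 0, 0]]
  ]
}}

```text
t: 6.75
tool_pos: [0.4674, -0.2061, 0.2042]
tool_rot: [0.707, -0.04, 0.705, 0.039]
force: [-3.1, 1.4, 3.2]
grip_width: 0.0134
```

Call:
{"method": "apply_moves", "body": {
  "series": [
    [[0, 0, 0], [0, 0, 0]],
    [[0, 0, 0], [0, 0, 0]],
    [[0, 0, 0], [0, 0, 0]],
    [[0, 0, 0], [0, 0, 0]],
    [[0, 0, 0], [0, 0, 0]],
    [[0, 0, 0], [0, 0, 0]]
  ],
  "claw": 45
}}

```text
t: 7.35
tool_pos: [0.4669, -0.2057, 0.2026]
tool_rot: [0.706, -0.039, 0.706, 0.039]
force: [0.7, -0.1, 0.4]
grip_width: 0.0449
```

Call:
{"method": "apply_moves", "body": {
  "series": [
    [[-0.03, 0, 0], [0, 0, 0]],
    [[-0.09, 0, 0], [0, 0, 0]],
    [[-0.17, 0, 0], [0, 0, 0]],
    [[-0.2, 0, 0], [0, 0, 0]],
    [[-0.2, 0, 0], [0, 0, 0]],
    [[-0.2, 0, 0], [0, 0, 0]]
  ]
}}

```text
t: 7.95
tool_pos: [0.4667, -0.2056, 0.3219]
tool_rot: [0.706, -0.039, 0.706, 0.039]
force: [0.3, -0.1, -0.5]
grip_width: 0.0448
```

```bash
python3 - <<'E'
from h import *
a=np.radians(6.35); ex=np.array([np.cos(a),np.sin(a)]); ey=np.array([-np.sin(a),np.cos(a)]); o=np.array([.5247,-.199])
s=r.get_state(); print(s["t"],s["tool_pos"],s["force"],s["joint_positions"])
im,_,P,_=grab("side"); P=P.reshape(-1,3);c=im.reshape(-1,3).astype(int)
X=(P[:,:2]-o)@ex;Y=(P[:,:2]-o)@ey;Z=P[:,2]
for lo,hi in ((-.038,-.024),(.024,.038)):
    k=(Y>lo)&(Y<hi)&(Z>.155)&(Z<.19)&(abs(X)<.025); print(lo,k.sum(),np.percentile(X[k],[0,5,50,95,100]).round(4),np.percentile(Z[k],[5,50,95,100]).round(4))
k=(Z>.2)&(Z<.25)&(X<-.01)&(X>-.12)&(abs(Y)<.03)&(c.max(1)<70); print("grip",k.sum(),X[k].mean(),Y[k].mean(),np.percentile(Z[k],[5,95]))
k=(Z>.17)&(Z<.25)&(abs(Y+.11)<.02)&(X>0)&(X<.07); print("bat",k.sum(),np.c_[X[k],Y[k],Z[k]][np.argsort(Z[k])][::6].round(3).tolist())
k=(X>.045)&(X<.07)&(abs(Y)<.09)&(Z>.163)&(Z<.18); print("cowl Y",np.percentile(Y[k],[0,1,99,100]).round(4))
B=cv2.resize(im[180:360,290:490],(800,720),interpolation=cv2.INTER_CUBIC)[:600]; cv2.imwrite("pics/s3.png",B[:,:,::-1])
E
```

```text
7.95 [ 0.46672277 -0.20563101  0.32192948] [ 0.32294114 -0.06832171 -0.45132324] [-6.52297014e-01 -5.81404248e-02  1.64439599e+00 -2.04650566e-05
  1.55587895e+00 -2.33413154e+00]
-0.038 72 [-0.012  -0.0116 -0.0054  0.0071  0.0078] [0.1568 0.1681 0.1704 0.1724]
0.024 52 [-0.0117 -0.0113 -0.0055  0.0041  0.0057] [0.1562 0.1681 0.1705 0.1707]
grip 301 -0.06602813714006524 -0.006294203239789788 [0.21336234 0.22723448]
bat 102 [[0.038, -0.114, 0.17], [0.033, -0.114, 0.172], [0.033, -0.113, 0.177], [0.033, -0.113, 0.179], [0.024, -0.112, 0.184], [0.026, -0.114, 0.187], [0.021, -0.112, 0.19], [0.022, -0.116, 0.192], [0.019, -0.114, 0.195], [0.028, -0.113, 0.198], [0.024, -0.115, 0.201], [0.021, -0.116, 0.202], [0.022, -0.114, 0.205], [0.018, -0.116, 0.206], [0.015, -0.109, 0.207], [0.018, -0.11, 0.209], [0.021, -0.106, 0.21]]
cowl Y [-0.0763 -0.0751  0.0718  0.074 ]
```

View pics/s3.png

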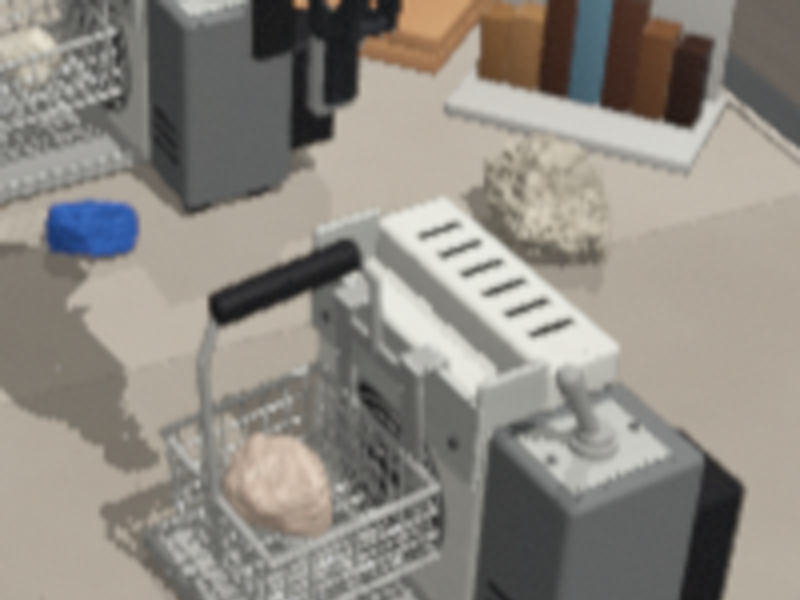

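The basket hangs home: bridge tops are at 0.1705 m on both sides, the stone is inside, and the bar is free. Next is the toggle, whose bat tip is at about (570,375) in this crop.

```bash
python3 - <<'E'
from h import *
a=np.radians(6.35); ex=np.array([np.cos(a),np.sin(a)]); ey=np.array([-np.sin(a),np.cos(a)]); o=np.array([.5247,-.199])
w=lambda x,y,z:(*(o+x*ex+y*ey),z)
plan(w(-.035,-.111,.30),6.35); plan(w(-.035,-.111,.184),6.35); plan(w(.027,-.111,.184),6.35)
E
```

```text
shift [ 0.0344 -0.1854  0.0395] turn [ 0.0003 -0.0024 -0.0023] mm [  20.7 -111.2   23.7] deg [ 0.  -0.1 -0.1]
shift [ 0.2278 -0.1857  0.0399] turn [ 0.0003 -0.0024 -0.0023] mm [ 136.7 -111.4   23.9] deg [ 0.  -0.1 -0.1]
shift [ 0.2276 -0.1858  0.1432] turn [ 0.0003 -0.0024 -0.0023] mm [ 136.5 -111.5   85.9] deg [ 0.  -0.1 -0.1]
```

Call:
{"method": "apply_moves", "body": {
  "series": [
    [[0, -0.08, 0.02], [0, 0, 0]],
    [[0, -0.16, 0.04], [0, 0, 0]],
    [[0.03, -0.186, 0.04], [0, 0, 0]],
    [[0.1, -0.186, 0.04], [0, 0, 0]],
    [[0.17, -0.186, 0.04], [0, 0, 0]],
    [[0.22, -0.186, 0.04], [0, 0, 0]],
    [[0.228, -0.186, 0.04], [0, 0, 0]],
    [[0.228, -0.186, 0.04], [0, 0, 0]]
  ],
  "claw": 0
}}

```text
t: 8.8
tool_pos: [0.5022, -0.3131, 0.1839]
tool_rot: [0.705, -0.038, 0.707, 0.04]
force: [-0.6, 0.2, -0.3]
grip_width: -0.0002
```

Call:
{"method": "apply_moves", "body": {
  "series": [
    [[0, 0, 0.02], [0, 0, 0]],
    [[0, 0, 0.04], [0, 0, 0]],
    [[0, 0, 0.06], [0, 0, 0]],
    [[0, 0, 0.08], [0, 0, 0]],
    [[0, 0, 0.1], [0, 0, 0]],
    [[0, 0, 0.1], [0, 0, 0]]
  ]
}}

```text
t: 9.4
tool_pos: [0.5649, -0.307, 0.1866]
tool_rot: [0.707, -0.04, 0.705, 0.039]
force: [-0.7, 0.1, 0.1]
grip_width: 0.0001
```

```bash
python3 - <<'E'
from h import *
a=np.radians(6.35); ex=np.array([np.cos(a),np.sin(a)]); ey=np.array([-np.sin(a),np.cos(a)]); o=np.array([.5247,-.199])
s=r.get_state(); q=s["tool_pos"][:2]-o; print(q@ex,q@ey,s["tool_pos"][2],s["force"])
im,_,P,_=grab("side"); P=P.reshape(-1,3)
X=(P[:,:2]-o)@ex;Y=(P[:,:2]-o)@ey;Z=P[:,2]
k=(Z>.17)&(Z<.225)&(abs(Y+.11)<.02)&(X>0.03)&(X<.09); print("bat",k.sum(),np.c_[X[k],Y[k],Z[k]][np.argsort(Z[k])][::8].round(3).tolist())
E
```

```text
0.027969488408196266 -0.11182316849227532 0.18661814882236802 [-0.69225799  0.05812064  0.13444147]
bat 104 [[0.04, -0.111, 0.17], [0.044, -0.111, 0.173], [0.046, -0.112, 0.175], [0.046, -0.111, 0.179], [0.051, -0.115, 0.185], [0.054, -0.114, 0.19], [0.032, -0.123, 0.194], [0.033, -0.124, 0.197], [0.053, -0.112, 0.199], [0.031, -0.122, 0.201], [0.031, -0.125, 0.203], [0.061, -0.116, 0.206], [0.031, -0.127, 0.213]]
```

The bat now leans back (x 0.040 rising to 0.061) and the contact force is zero, so it snapped over. I back off, rise and check.

Call:
{"method": "apply_moves", "body": {
  "series": [
    [[0, 0, -0.03], [0, 0, 0]],
    [[0, 0, -0.07], [0, 0, 0]],
    [[-0.06, 0, -0.09], [0, 0, 0]],
    [[-0.14, 0, -0.09], [0, 0, 0]],
    [[-0.2, 0, -0.09], [0, 0, 0]],
    [[-0.22, 0, -0.09], [0, 0, 0]],
    [[-0.22, 0, -0.09], [0, 0, 0]],
    [[-0.22, 0, -0.09], [0, 0, 0]]
  ]
}}

```text
t: 10.25
tool_pos: [0.5086, -0.3129, 0.316]
tool_rot: [0.705, -0.039, 0.707, 0.04]
force: [-0.3, 1.1, -0.9]
grip_width: -0.0001
```

```bash
python3 - <<'E'
from h import *
a=np.radians(6.35); ex=np.array([np.cos(a),np.sin(a)]); ey=np.array([-np.sin(a),np.cos(a)]); o=np.array([.5247,-.199])
s=r.get_state(); print(s["t"],s["tool_pos"],s["force"])
im,_,P,_=grab("side"); P=P.reshape(-1,3);c=im.reshape(-1,3).astype(int)
X=(P[:,:2]-o)@ex;Y=(P[:,:2]-o)@ey;Z=P[:,2]
k=(Z>.17)&(Z<.225)&(abs(Y+.11)<.02)&(X>0)&(X<.09); print("bat",np.c_[X[k],Z[k]][np.argsort(Z[k])][::8].round(3).tolist())
for lo,hi in ((-.038,-.024),(.024,.038)):
    k=(Y>lo)&(Y<hi)&(Z>.155)&(Z<.19)&(abs(X)<.025); print(lo,k.sum(),np.percentile(X[k],[0,50,100]).round(4),np.percentile(Z[k],[50,95,100]).round(4))
B=cv2.resize(im[100:370,210:510],(750,675),interpolation=cv2.INTER_CUBIC)[:600]; cv2.imwrite("pics/s4.png",B[:,:,::-1])
E
```

```text
10.25 [ 0.50858243 -0.3129068   0.31600403] [-0.25423142  1.07507015 -0.87717493]
bat [[0.04, 0.17], [0.041, 0.173], [0.045, 0.176], [0.043, 0.18], [0.047, 0.182], [0.051, 0.185], [0.053, 0.188], [0.05, 0.191], [0.051, 0.193], [0.053, 0.196], [0.05, 0.197], [0.054, 0.2], [0.059, 0.201], [0.062, 0.204], [0.054, 0.206], [0.059, 0.208], [0.06, 0.209], [0.06, 0.21]]
-0.038 78 [-0.0121 -0.0035  0.0091] [0.1682 0.1705 0.1716]
0.024 51 [-0.0123 -0.0058  0.0067] [0.1683 0.1705 0.171 ]
```

View pics/s4.png

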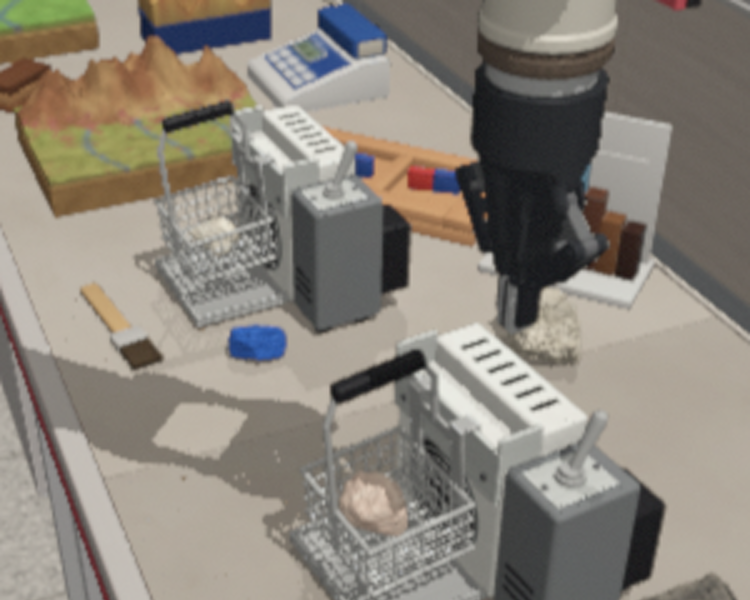

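The picture shows the basket hanging on the free dryer with the stone at (375,500). Its toggle leans back at (590,440), the same way as the running dryer's at (345,165), and the gripper is clear.

```bash
python3 -c "
from bench import r
print(r.sign_off())"
```

```text
the job is handed in; nothing more can be done
None
```

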